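# Sort keyed hubs on the test shaft

## Robot

A 6-joint arm with a two-finger parallel gripper is mounted at the origin on a cart in front of the work surface, level with it; the furniture and walls round the work are solid. World frame = base frame: x ahead of the robot, y to its left, z up, the work surface at z = 0. Lengths are in mm, angles in rad, forces in N, time in s.
With the tool pointing down it reaches from about 350 to 975 mm from the base axis. Payload 7.1 kg.
Tool frame: the origin (TCP) lies at the very end of the fingers, on their centre line; the grasp point (between the pads) lies 19 mm behind it (ctrl.grip_point_offset is the distance from the TCP to the grasp point, in mm); z points along the fingers, y is the direction in which the jaws open and shut (so a half turn about z gives the same grasp; the last joint's range is limited). The gripper opens to 88 mm and grips with 3 to 60 N. Pads are 20 mm wide; open, the fingers measure 115 mm over their backs; the gripper's body (75 mm by 178 mm) begins 61 mm behind the grasp point.
Start: joints at [1.277, 0.423, 1.63, -0, 1.089, -0.019], TCP at [169.565, 601.542, 222.675] pointing down, gripper open.
Joint ranges: [-3, 3], [-0.9, 2.11], [0.09, 2.58], [-1.31, 4.45], [0.11, 2.69], [-2.54, 2.54]. Speed limits (rad/s): [2.39, 2.39, 3.01, 3.14, 3.14, 3.14].

## Interface

Orientations are given as a rotation vector (axis times angle).
In Python, from workcell import ctrl gives the robot as it stands.
- The arm moves only by the tool move_arm, never from a script. Its argument "increments" is one flat list of numbers, 5 for each row, row after row: the closure in counts, from 0 (fully open) to 255 (shut), then the shift along the tool's x, y, z in mm, then the turn about the tool's z in degrees. In form: [grip, dx, dy, dz, yaw, grip, dx, dy, dz, yaw, ...]. A call has 1 to 12 rows; each row is the pose to reach, as a shift and turn from the pose measured when the call began, along the tool's axes at that moment; what a row does not reach only later rows make up. A row lasts 1/8 s, in which the tool goes at most 62.5 mm and 10.7 degrees, less where a joint would pass 70% of its speed; a pose out of reach is approached as far as the arm can. A call with a gripper value outside its range is refused whole. The fingers move at their own pace and stop on an object; the grip force is fixed at half the most. Time passes only in rows, so rows that repeat a pose let the fingers close. It gives the time, the measured TCP pose, the force and the opening at its end, in the units of the state.
- ctrl.get_obs(): the state, without advancing time (a new reading comes with each control period).
- ctrl.get_image(name): name is "scene" or "side" or "wrist"; returns a dict with "frame" (400x640x3 uint8, red, green, blue), "vertical_fov" (degrees; the focal length in pixels is half the picture's height over the tangent of half this angle, whatever the lens; pixels are square), "cx", "cy" (the principal point, pixels), "pose" (4x4, takes a point from camera to world coordinates); the wrist camera has in their place "mount" (4x4, takes a point from camera to tool coordinates, whose origin is the TCP and whose axes are the flange's). Camera axes: x right, y down, z forward; pixel columns grow to the right and rows downward; lengths in mm; the calibration is good to about 2 mm. A picture is of the moment at which its call begins: read the wrist's pose just before it. There is no depth.
- ctrl.close_job(): hands the job in, once; it reports no verdict.
The state is a dict: "t": time; "qpos": joint angles; "qvel": joint speeds; "joint_torque": joint torques, N m; "ee_pos": TCP position; "orientation": TCP orientation; "ft_force": force on the tool from outside, world axes, zero at the start; "moment": the same for the moment, N m; "width": finger opening in mm.
Only numpy, scipy, OpenCV 4.12 (cv2) and the standard library are available. Lean on these libraries where they do the work, as an engineer would, in place of code of your own. Each camera call takes 0.05 s, during which the arm holds its last target.

## Task

Sort the two drive hubs by trying them on the keyed test shaft, sliding them flat along the board by the finger pocket behind each hub. The hub whose keyway matches the shaft's key goes onto the shaft, fully home against the end plate, and is left there; the other goes into the empty reject bay, fully in against its end plate. Do not lift or tip the hubs, and leave the other things on the worktop where they are.

Things in the scene. Friction and masses are not known exactly. Their poses are not given: they have to be found in the camera images.
- board: flat grey laminate board, fixed on the worktop, 6 mm thick (top at z = 0.006 m): all hubs and lanes stand on it. L-shaped: 170 mm deep along the worktop's front edge, 885 mm from left to right, with a part about 290 mm wide reaching farther back on the right, where the gauge stands. Origin: underside, centre of the long front part
- hub_left: aluminium keyed hub on a sled, 112 long (x), 74 wide (y), 54 mm high, 0.3 to 0.55 kg, loose on the board. Origin: centre of the underside; x forward (the end for the shaft), y left, z up. Its domed front, x +10 to +56 mm, has a 33 mm bore along x, axis 28 mm above the board. An 11.5 mm wide keyway, open to the top, runs the bore's length, centred 9.5 mm left (+y) of the middle.
- hub_right: aluminium keyed hub on a sled, 112 long (x), 74 wide (y), 54 mm high, 0.3 to 0.55 kg, loose on the board. Origin: centre of the underside; x forward (the end for the shaft), y left, z up. Its domed front, x +10 to +56 mm, has a 33 mm bore along x, axis 28 mm above the board. An 11.5 mm wide keyway, open to the top, runs the bore's length, centred 9.5 mm right (-y) of the middle.
- hub_left_pocket (a point): centre of the floor (6 mm thick) of the open-topped finger pocket behind the left-keyway hub: inside 58x58 mm (hub x -48 to +10, y -29 to +29 mm), side and rear walls 8 mm thick, tops 34 mm above the board; its front wall is the back of the hub. Push on the front wall, pull on the rear one. Axes as the hub's.
- hub_right_pocket (a point): centre of the floor (6 mm thick) of the open-topped finger pocket behind the right-keyway hub: inside 58x58 mm (hub x -48 to +10, y -29 to +29 mm), side and rear walls 8 mm thick, tops 34 mm above the board; its front wall is the back of the hub. Push on the front wall, pull on the rear one. Axes as the hub's.
- gauge: grey test gauge: a lane with a steel test shaft on its end plate; fixed, open towards the robot. Origin: on the board, middle of the end plate's front face; x points into the plate (the way to push), y left. End plate 97 wide, 62 mm high. A hub fully home has its origin at x -56 mm, y 0.
- gauge_mouth (a point): middle of the gauge's open end, on the board, 137 mm before the end plate. Side rails 28 mm high, 8 mm thick, 79 mm apart inside, run straight from the end plate to 110 mm before it, then flare outwards by about 9 mm each to here. The floor is the bare board. Axes as the gauge's.
- shaft_nose (a point): tip of the test shaft: 28 mm thick, nose tapered, sticking out 44 mm from the gauge's end plate, axis 28 mm above the board. One upright key, 7 mm wide, rises to 23 mm above the axis, 9.5 mm left or right of the middle, from the end plate to 28 mm out. Which side differs from run to run and is not given: look, or try. A hub keyed on the other side stops dead 28 mm short of home.
- bay: grey reject bay: a shorter lane with a bare end plate, no shaft; fixed, open towards the robot. Origin: on the board, middle of the end plate's front face; x points into the plate (the way to push), y left. End plate 97 wide, 62 mm high. A hub fully home has its origin at x -56 mm, y 0.
- bay_mouth (a point): middle of the bay's open end, on the board, 87 mm before the end plate. Side rails 28 mm high, 8 mm thick, 79 mm apart inside, run straight from the end plate to 60 mm before it, then flare outwards by about 9 mm each to here. The floor is the bare board. Axes as the bay's.
- screwdriver: bystander: red-handled screwdriver, 189 mm long, on the left; origin at its centre
- pen: bystander: ball pen, 140 mm long, lying left to right in front of the photometer; origin at its centre
- timer: bystander: square lab timer, 62x62x21 mm, under the front edge of the photometer; origin at its centre

How it is judged:
By the outcome, as a careful person would: the job done as asked, in the order asked, and still so for the second after the job is handed in, with the robot touching nothing.
It also fails if it takes over 67 s, if anything falls off the work surface, if the arm or the gripper's body presses on something with over 40 N, if the wrist force passes 120 N, or if a joint passes its speed limit or range.

## Working session

There is one attempt and no reset: what is moved stays moved. The work goes in short steps, Python scripts to look and compute and a tool call to move; the robot and the scene stay as the last step left them, time stands still between calls to the robot, and variables do not carry over. Pictures are saved under pics/ and viewed, and the job is handed in when it is done.

Besides the shell and the picture viewer there is one more tool, called after "Emit:" as name(argument=value, ...) on one line, values as JSON. move_arm: Moves the arm, as the interface text tells. Its arguments: {"type":"object","properties":{"increments":{"type":"array","items":{"type":"number"}}},"required":["increments"]}

```bash
mkdir -p pics; ls; cat > h.py <<'E'
import numpy as np,cv2
from workcell import ctrl
from scipy.spatial.transform import Rotation as R
def snap(n,fn):
    o=ctrl.get_obs(); im=ctrl.get_image(n); cv2.imwrite('pics/'+fn+'.png',im['frame'][:,:,::-1])
    if n=='wrist':
        T=np.eye(4);T[:3,:3]=R.from_rotvec(o['orientation']).as_matrix();T[:3,3]=o['ee_pos'];P=T@im['mount']
    else: P=np.array(im['pose'])
    f=200/np.tan(np.radians(im['vertical_fov'])/2)
    np.savez('pics/'+fn+'.npz',P=P,f=f,c=[im['cx'],im['cy']]); return im
def px2w(fn,u,v,z):
    d=np.load('pics/'+fn+'.npz');P=d['P'];c=d['c']
    r=P[:3,:3]@np.array([(u-c[0])/d['f'],(v-c[1])/d['f'],1]);s=(z-P[2,3])/r[2]
    return (P[:3,3]+s*r).round(1)
def w2px(fn,p):
    d=np.load('pics/'+fn+'.npz');P=d['P'];q=P[:3,:3].T@(np.array(p)-P[:3,3]);return (d['f']*q[:2]/q[2]+d['c']).round(1)
E
python3 - <<'E'
from h import *
print(ctrl.get_obs())
for n in['scene','side','wrist']:
    im=snap(n,n+'0');print({k:v for k,v in im.items() if k!='frame'})
E
```

```text
pics
{'t': 0.0, 'qpos': array([ 1.27698453e+00,  4.23853114e-01,  1.63068815e+00,  5.59061265e-06,
        1.08858792e+00, -1.89899152e-02]), 'qvel': array([ 0.00038598,  0.00137114, -0.00120252,  0.00059792,  0.00059889,
        0.00143758]), 'joint_torque': array([ 2.32723563e-03, -5.44649756e+01, -2.73669899e+01,  6.44992408e-02,
        2.29331141e-02, -1.07531353e-04]), 'ee_pos': array([169.41639606, 601.02297079, 221.89475924]), 'orientation': array([-4.30302435e-01, -3.11173651e+00,  2.38271183e-03]), 'ft_force': array([-0.00210825,  1.07276642, -0.46674041]), 'moment': array([0.05582632, 0.02743106, 0.01996542]), 'width': 87.94599558001721}
{'vertical_fov': 45.229583506662806, 'cx': 318.78653426374734, 'cy': 200.1316122236918, 'pose': array([[ 6.89106486e-01, -4.40876516e-01,  5.75117509e-01,
        -3.22380261e+02],
       [-7.24659066e-01, -4.20582312e-01,  5.45875221e-01,
        -8.48082634e+02],
       [ 1.22068600e-03, -7.92930272e-01, -6.09311163e-01,
         1.01787221e+03],
       [ 0.00000000e+00,  0.00000000e+00,  0.00000000e+00,
         1.00000000e+00]])}
{'ver
[... 171 characters left out ...]
+02],
       [-6.08604041e-02, -6.49591356e-01,  7.57843705e-01,
        -1.11630526e+03],
       [ 9.90910980e-03, -7.59606930e-01, -6.50306944e-01,
         1.00025975e+03],
       [ 0.00000000e+00,  0.00000000e+00,  0.00000000e+00,
         1.00000000e+00]])}
{'vertical_fov': 69.48155644001572, 'cx': 315.6127535137356, 'cy': 195.89433339704317, 'mount': array([[ 5.72913029e-04, -9.66697819e-01, -2.55919907e-01,
         6.93515132e+01],
       [ 9.99999832e-01,  5.32409940e-04,  2.27545427e-04,
        -7.21495235e-02],
       [-8.37133653e-05, -2.55919995e-01,  9.66697962e-01,
        -1.62880733e+02],
       [ 0.00000000e+00,  0.00000000e+00,  0.00000000e+00,
         1.00000000e+00]])}
```

View pics/scene0.png

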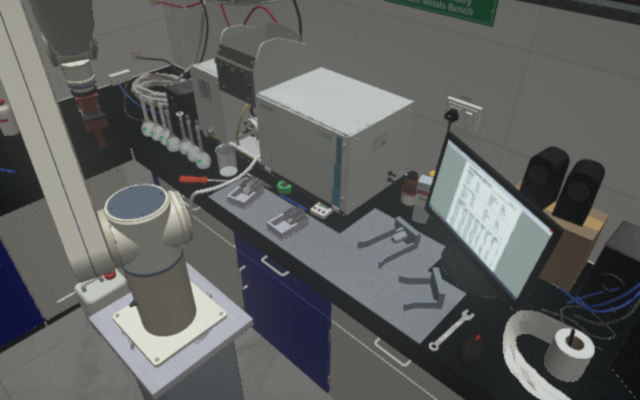

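View pics/side0.png

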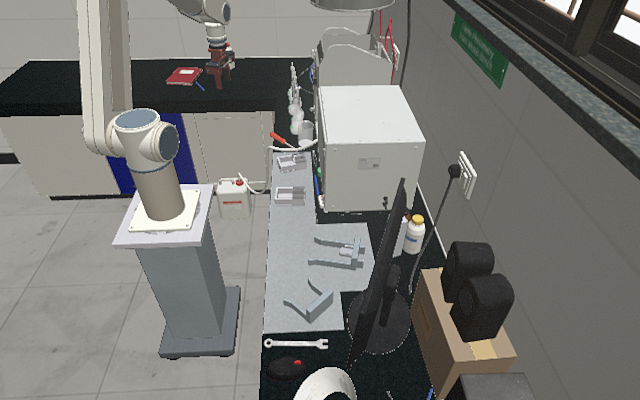

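View pics/wrist0.png

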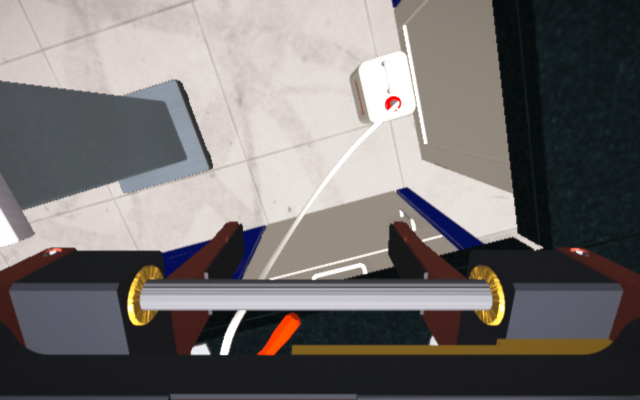

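```bash
python3 - <<'E'
import cv2
s=cv2.imread('pics/scene0.png');d=cv2.imread('pics/side0.png')
cv2.imwrite('pics/c1.png',cv2.resize(s[165:245,200:340],None,fx=5.6,fy=5.6,interpolation=cv2.INTER_CUBIC))
cv2.imwrite('pics/c2.png',cv2.resize(s[205:325,345:475],None,fx=5,fy=5,interpolation=cv2.INTER_CUBIC))
cv2.imwrite('pics/c3.png',cv2.resize(d[225:335,260:380],None,fx=5,fy=5,interpolation=cv2.INTER_CUBIC))
cv2.imwrite('pics/c4.png',cv2.resize(d[130:215,250:350],None,fx=6,fy=6,interpolation=cv2.INTER_CUBIC))
E
```

```text
(no output)
```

View pics/c1.png

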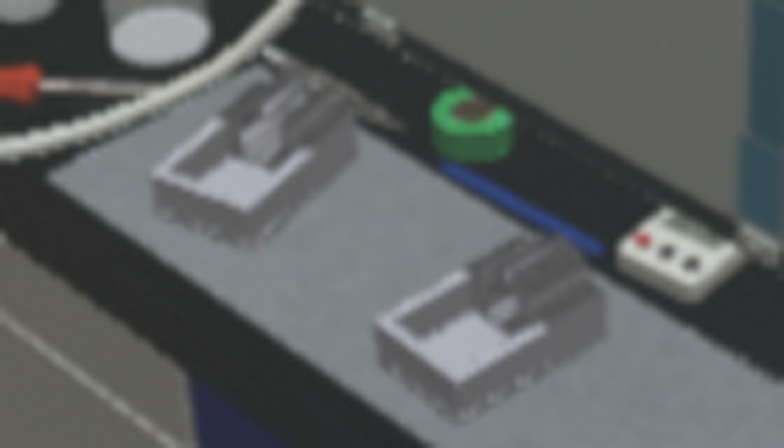

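View pics/c2.png

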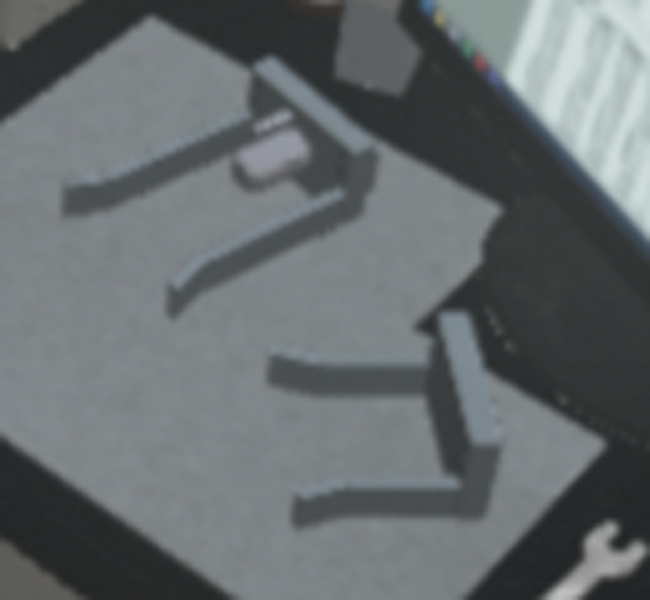

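View pics/c3.png

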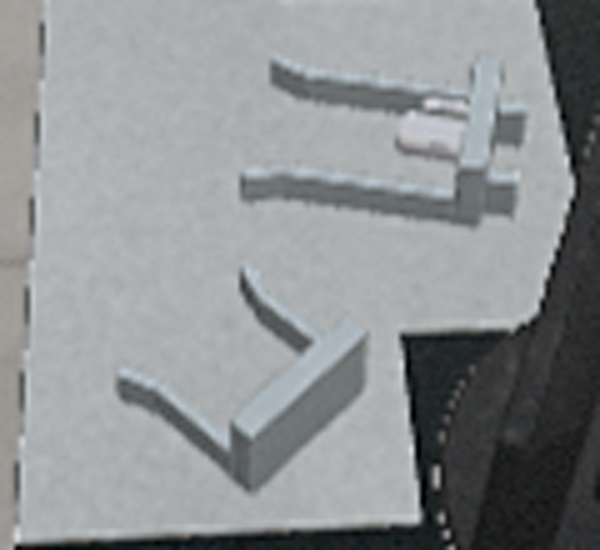

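View pics/c4.png

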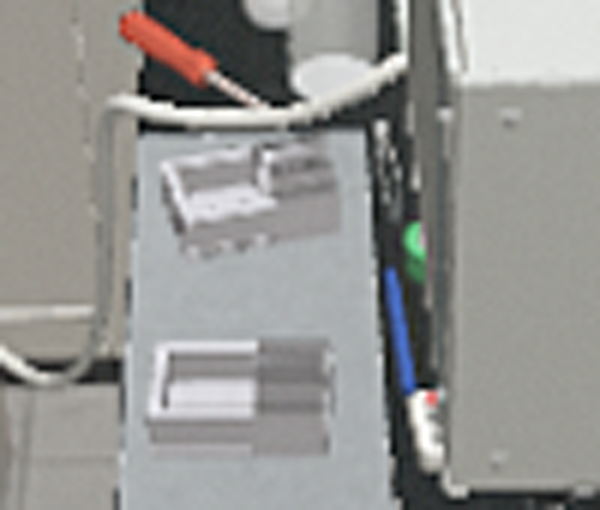

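```bash
python3 - <<'E'
from h import *
c1=lambda u,v,z:px2w('scene0',200+u/5.6,165+v/5.6,z)
c2=lambda u,v,z:px2w('scene0',345+u/5,205+v/5,z)
c3=lambda u,v,z:px2w('side0',260+u/5,225+v/5,z)
c4=lambda u,v,z:px2w('side0',250+u/6,130+v/6,z)
print('near',c1(377,322,40),c1(460,385,40),c4(158,343,40),c4(150,418,40),c4(330,455,6))
print('far',c1(152,175,40),c1(242,210,40),c4(163,157,40),c4(185,235,40),c4(337,232,6))
print('gauge side: plate top front L,R',c3(478,58,68),c3(460,165,68),'mouth tops',c3(275,62,34),c3(243,178,34))
print('gauge scene: plate top L,R',c2(255,68,68),c2(360,150,68),'mouth',c2(65,188,34),c2(170,288,34))
print('bay side: plate front L,R',c3(350,320,68),c3(232,422,68),'mouth',c3(243,270,34),c3(120,372,34))
print('bay scene: plate',c2(442,315,68),c2(478,445,68),'mouth',c2(270,355,34),c2(295,495,34))
E
```

```text
near [404.9  65.6  40. ] [400.7  -7.3  40. ] [411.4  68.7  40. ] [408.2  -4.7  40. ] [518.9  -6.6   6. ]
far [402.6 266.7  40. ] [418.1 200.6  40. ] [409.9 277.9  40. ] [426.9 184.3  40. ] [531.3 228.8   6. ]
gauge side: plate top front L,R [ 677.7 -234.2   68. ] [ 654.9 -324.    68. ] mouth tops [ 547.  -198.7   34. ] [ 521.6 -298.5   34. ]
gauge scene: plate top L,R [ 671.1 -234.5   68. ] [ 652.3 -325.    68. ] mouth [ 535.6 -197.1   34. ] [ 512.1 -295.2   34. ]
bay side: plate front L,R [ 577.9 -435.5   68. ] [ 508.2 -499.1   68. ] mouth [ 518.8 -370.6   34. ] [ 445.  -439.7   34. ]
bay scene: plate [ 569.8 -435.2   68. ] [ 502.8 -500.2   68. ] mouth [ 509. -368.   34.] [ 436.4 -436.9   34. ]
```

```bash
python3 - <<'E'
from h import *
print('timer',px2w('scene0',200+680/5.6,165+255/5.6,20))
print('photometer bottom corner near', px2w('scene0',340,208,20), 'top front corners',px2w('scene0',258,96,300),px2w('scene0',345,130,300))
for z in(150,200,250,300,350): print(z,px2w('scene0',345,130,z),px2w('side0',325,142,z), px2w('side0',424,142,z),px2w('side0',320,88,z))
print('board front edge',px2w('side0',260+22/5,225+540/5,6),px2w('side0',250+138/6,130+140/6,6),px2w('side0',250+370/6,130+130/6,6))
for z in(60,100,150,200,300,400): print('mon',z,px2w('scene0',450,135,z),px2w('side0',405,180,z),'bot',px2w('scene0',437,265,z),px2w('side0',350,365,z))
E
```

```text
timer [5.845e+02 5.000e-01 2.000e+01]
photometer bottom corner near [637.1 -35.1  20. ] top front corners [635.1 347.9 300. ] [662.8 -22.1 300. ]
150 [868.6 150.5 150. ] [607.2 207.9 150. ] [1001.4  190.   150. ] [616.7 694.2 150. ]
200 [800.  93. 200.] [600.8 130.  200. ] [971.9 113.1 200. ] [609.8 587.8 200. ]
250 [731.4  35.5 250. ] [594.5  52.1 250. ] [942.4  36.3 250. ] [602.9 481.3 250. ]
300 [662.8 -22.1 300. ] [588.2 -25.7 300. ] [912.8 -40.5 300. ] [596.  374.8 300. ]
350 [594.2 -79.6 350. ] [ 581.8 -103.6  350. ] [ 883.3 -117.3  350. ] [589.1 268.4 350. ]
board front edge [ 390.5 -526.8    6. ] [387.8 350.3   6. ] [560.2 355.5   6. ]
mon 60 [1250.3  -74.6   60. ] [909.8  63.9  60. ] bot [ 594.1 -432.6   60. ] [ 609.6 -656.7   60. ]
mon 100 [1184.7 -106.9  100. ] [892.3  13.7 100. ] bot [ 555.9 -450.   100. ] [ 604.9 -676.2  100. ]
mon 150 [1102.6 -147.3  150. ] [870.5 -49.1 150. ] bot [ 508.  -471.6  150. ] [ 599.  -700.7  150. ]
mon 200 [1020.5 -187.7  200. ] [ 848.6 -111.9  200. ] bot [ 460.2 -493.3  200. ] [ 593.2 -725.1  200. ]
mon 300 [ 856.3 -268.4  300. ] [ 805.  -237.4  300. ] bot [ 364.5 -536.7  300. ] [ 581.4 -774.   300. ]
mon 400 [ 692.1 -349.2  400. ] [ 761.3 -362.9  400. ] bot [ 268.8 -580.1  400. ] [ 569.7 -822.9  400. ]
```

```bash
python3 - <<'E'
import cv2
s=cv2.imread('pics/scene0.png');d=cv2.imread('pics/side0.png')
a=cv2.resize(s[90:320,340:580],None,fx=1.6,fy=1.6);b=cv2.resize(d[150:400,240:480],None,fx=1.6,fy=1.6)
import numpy as np
h=400;a=cv2.resize(a,(384,400));b=cv2.resize(b,(384,400));cv2.imwrite('pics/c5.png',np.hstack([a,b]))
E
```

```text
(no output)
```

View pics/c5.png

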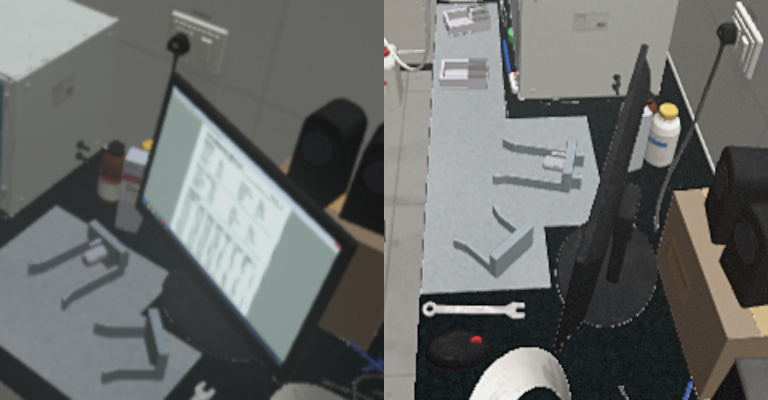

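Emit:
move_arm(increments=[0,-40,-32,0,-2,0,-85,-68,0,-4,0,-130,-104,0,-6,0,-175,-140,0,-8,0,-220,-176,0,-10,0,-265,-212,0,-12,0,-310,-248,0,-14,0,-355,-284,0,-15.7,0,-400,-320,0,-15.7,0,-442,-354,0,-15.7,0,-442,-354,0,-15.7,0,-442,-354,0,-15.7])

```text
t: 1.65
ee_pos: [498.3, 140.6, 222.2]
orientation: [-0.003, -3.14, 0.002]
ft_force: [-1.3, -1.0, 1.5]
width: 87.8
```

```bash
python3 - <<'E'
from h import *
snap('wrist','w1');o=ctrl.get_obs();print(o['ee_pos'],o['orientation'],o['t'])
E
```

```text
[498.03528172 141.10086155 222.25318536] [-6.20130112e-04 -3.14039507e+00  1.64869104e-03] 1.7
```

View pics/w1.png

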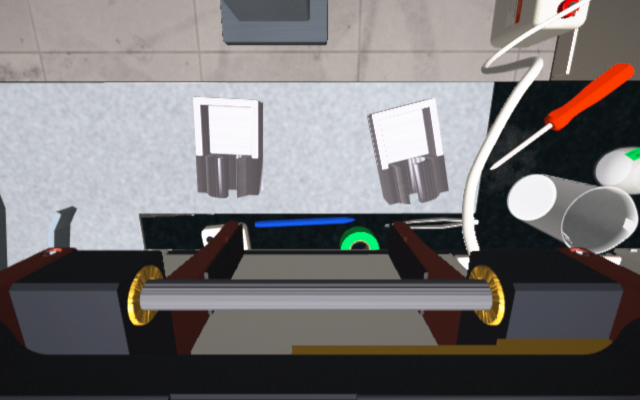

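```bash
python3 - <<'E'
import cv2
s=cv2.imread('pics/w1.png')
cv2.imwrite('pics/c6.png',cv2.resize(s[80:215,180:310],None,fx=4.4,fy=4.4,interpolation=cv2.INTER_CUBIC))
cv2.imwrite('pics/c7.png',cv2.resize(s[80:215,350:480],None,fx=4.4,fy=4.4,interpolation=cv2.INTER_CUBIC))
E
```

```text
(no output)
```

View pics/c6.png

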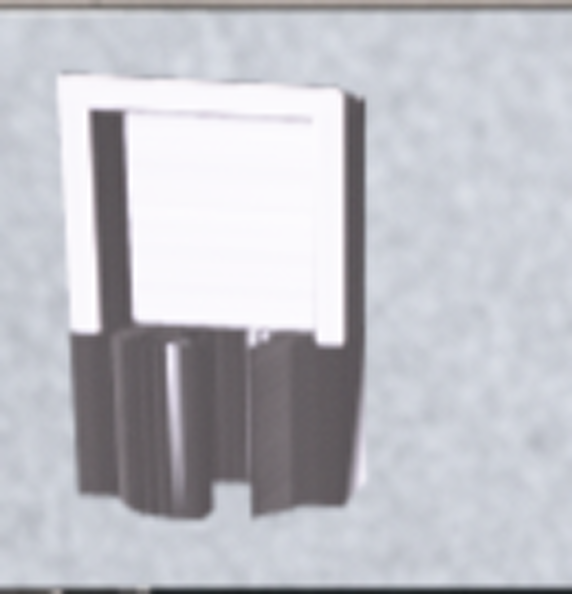

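View pics/c7.png

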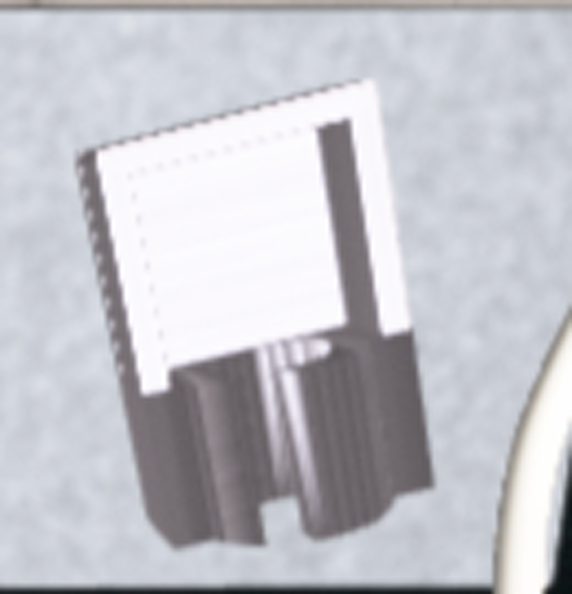

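```bash
cat >> h.py <<'E'
from scipy.optimize import least_squares
def fit(obs,x0):
    # obs: list (fn,u,v,(lx,ly,z world)) ; pose x,y,yaw(deg)
    def res(p):
        a=np.radians(p[2]);out=[]
        for fn,u,v,l in obs:
            w=[p[0]+np.cos(a)*l[0]-np.sin(a)*l[1],p[1]+np.sin(a)*l[0]+np.cos(a)*l[1],l[2]]
            out+=list(w2px(fn,w)-np.array([u,v]))
        return np.array(out)
    s=least_squares(res,x0,diff_step=1e-3);return s.x.round(2),s.fun.round(1)
def loc2w(p,l):
    a=np.radians(p[2]);return [p[0]+np.cos(a)*l[0]-np.sin(a)*l[1],p[1]+np.sin(a)*l[0]+np.cos(a)*l[1],l[2]]
E
sed -i 's/+d\[.c.\]).round(1)/+d["c"])/' h.py
python3 - <<'E'
from h import *
W='w1';n=lambda u,v:(180+u/4.4,80+v/4.4);f=lambda u,v:(350+u/4.4,80+v/4.4)
def mk(g,L): return [(W,*g(u,v),l) for (u,v),l in L]
a=fit(mk(n,[((343,88),(-56,37,40)),((60,75),(-56,-37,40)),((75,332),(10,-37,40)),((343,345),(10,37,40))]),[460,30,0]);print(a)
b=fit(mk(f,[((375,82),(-56,37,40)),((97,152),(-56,-37,40)),((412,332),(10,37,40)),((137,395),(10,-37,40))]),[460,240,10]);print(b)
for p,o in((a[0],(180,80)),(b[0],(350,80))):
    for s in(9.5,-9.5): print(s,[((w2px(W,loc2w(p,(x,s,60)))-o)*4.4).round() for x in(12,56)])
E
```

```text
(array([461.57,  35.58,  -2.7 ]), array([ 0.4,  0.3, -0.5,  0.1, -0.5, -0.1,  0.6, -0.2]))
(array([469.  , 253.92,  13.49]), array([ 0.5,  0.1, -0.4,  0. , -0.7, -0.1,  0.6, -0. ]))
9.5 [array([224., 357.]), array([228., 522.])]
-9.5 [array([150., 353.]), array([157., 519.])]
9.5 [array([336., 373.]), array([359., 533.])]
-9.5 [array([263., 390.]), array([288., 549.])]
```

Emit:
move_arm(increments=[0,10,-35,25,2.7,0,20,-75,60,2.7,0,28,-105,90,2.7,0,28,-105,90,2.7,0,28,-105,90,2.7])

```text
t: 2.33
ee_pos: [470.6, 37.3, 133.2]
orientation: [0.073, 3.141, -0.001]
ft_force: [0.1, 0.0, -0.5]
width: 87.8
```

```bash
python3 - <<'E'
from h import *
snap('wrist','w2');o=ctrl.get_obs();print(o['ee_pos'],o['orientation'],o['t'])
s=cv2.imread('pics/w2.png');cv2.imwrite('pics/c8.png',cv2.resize(s[0:230,190:450],None,fx=2.6,fy=2.6,interpolation=cv2.INTER_CUBIC))
E
```

```text
[471.04466075  37.42478337 133.49275698] [ 7.22632228e-02  3.13969457e+00 -1.05482516e-03] 2.375
```

View pics/c8.png

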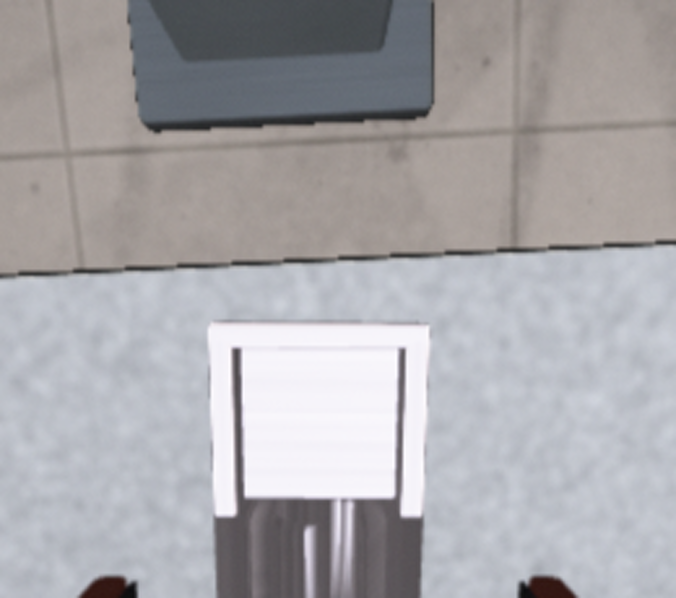

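```bash
python3 - <<'E'
from h import *
W='w2';n=lambda u,v:(190+u/2.6,v/2.6)
def mk(g,L): return [(W,*g(u,v),l) for (u,v),l in L]
print(fit(mk(n,[((429,325),(-56,37,40)),((208,322),(-56,-37,40)),((216,517),(10,-37,40)),((423,517),(10,37,40))]),[460,30,0]))
E
```

```text
(array([461.43,  34.92,  -2.79]), array([ 0.6, -0.2, -0.2,  0.7, -0.6, -0.4,  0.2, -0.2]))
```

Emit:
move_arm(increments=[200,12,-1.5,20,0,200,24.5,-3,50,0,200,24.5,-3,62,0,200,24.5,-3,62,0,200,24.5,-3,62,0,200,24.5,-3,62,0])

```text
t: 3.12
ee_pos: [447.5, 35.6, 72.3]
orientation: [0.072, 3.138, -0.001]
ft_force: [0.9, -0.5, -0.6]
width: 31.0
```

```bash
python3 - <<'E'
from h import *
snap('wrist','w3')
E
```

```text
(no output)
```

View pics/w3.png

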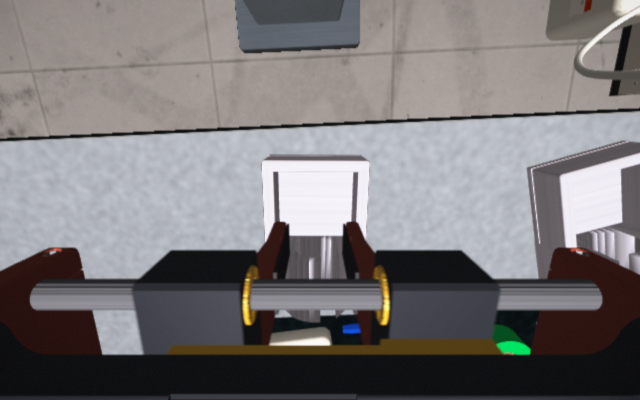

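Emit:
move_arm(increments=[200,0,0,5,0,200,0,0,10,0,200,0,0,15,0,200,0,0,25,0,200,0,0,35,0,200,0,0,45,0,200,0,0,52,0,200,0,0,54,0,200,0,0,54,0])

```text
t: 4.3
ee_pos: [447.4, 35.5, 18.1]
orientation: [0.072, 3.138, -0.001]
ft_force: [-0.3, -0.5, 0.1]
width: 19.1
```

Emit:
move_arm(increments=[200,-6,0,0,0,200,-12,0,0,0,135,-13,0,0,0,135,-13,0,0,0,135,-13,0,0,0,135,-13,0,0,0,135,-13,0,0,0])

```text
t: 5.18
ee_pos: [460.5, 34.9, 18.1]
orientation: [0.072, 3.138, -0.001]
ft_force: [0.1, -1.3, 0.7]
width: 40.4
```

Emit:
move_arm(increments=[90,0,0,0,0,90,0,0,0,0,90,0,0,0,0,90,0,0,0,0,90,0,0,0,0])

```text
t: 5.8
ee_pos: [460.5, 34.9, 18.2]
orientation: [0.072, 3.138, -0.001]
ft_force: [0.7, -1.7, 0.4]
width: 39.9
```

```bash
python3 - <<'E'
from h import *
snap('wrist','w4');snap('side','s4')
s=cv2.imread('pics/s4.png');cv2.imwrite('pics/c9.png',cv2.resize(s[130:230,230:350],None,fx=5,fy=5,interpolation=cv2.INTER_CUBIC))
E
```

```text
(no output)
```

View pics/w4.png

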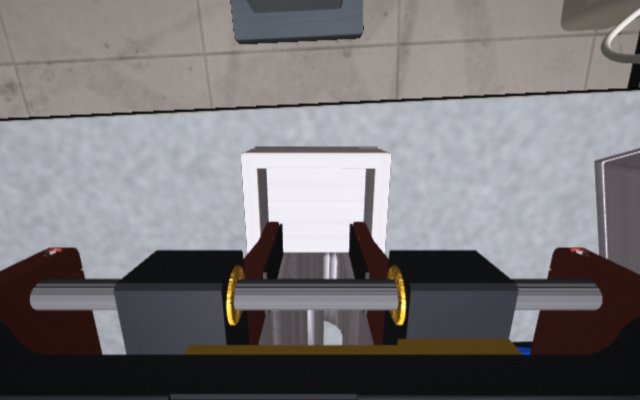

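View pics/c9.png

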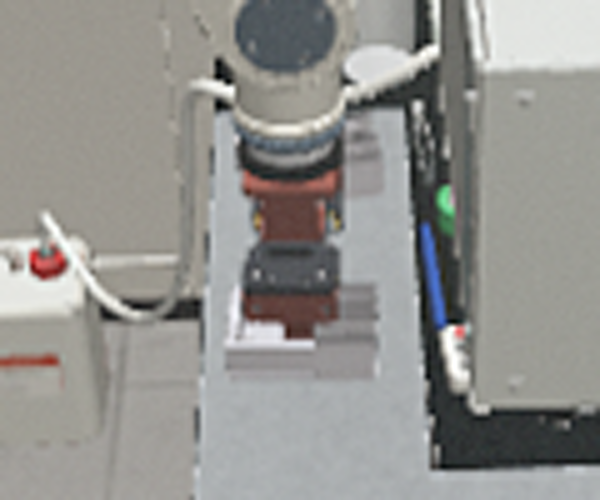

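Emit:
move_arm(increments=[90,0,-15,0,0,90,0,-37,0,1,90,0,-60,0,2,90,0,-83,0,3,90,0,-106,0,4,90,0,-129,0,5,90,0,-152,0,6.5,90,0,-175,0,8,90,-1,-198,0,9.5,90,-2,-221,0,11.2,90,-2,-244,0,11.2,90,-2,-262,0,11.2])

```text
t: 7.4
ee_pos: [449.7, -228.1, 18.2]
orientation: [0.379, 3.117, 0.0]
ft_force: [-0.2, 2.1, 0.3]
width: 40.1
```

Emit:
move_arm(increments=[160,5,0,0,0,160,10,0,0,0,160,10,0,0,0,160,10,0,-30,0,160,5,0,-80,0,100,-30,0,-120,0,0,-80,0,-160,0,0,-130,0,-180,0,0,-180,0,-180,0,0,-185,0,-180,0,0,-185,0,-180,0,0,-185,0,-180,0])

```text
t: 8.9
ee_pos: [627.3, -271.7, 198.0]
orientation: [-0.379, -3.119, -0.001]
ft_force: [-0.0, -0.2, 0.7]
width: 87.6
```

```bash
python3 - <<'E'
from h import *
snap('wrist','w5');o=ctrl.get_obs();print(o['ee_pos'],o['orientation'],o['t'])
E
```

```text
[ 627.54790979 -271.93092227  198.30131382] [3.79637320e-01 3.11791191e+00 7.98798699e-04] 8.95
```

View pics/w5.png

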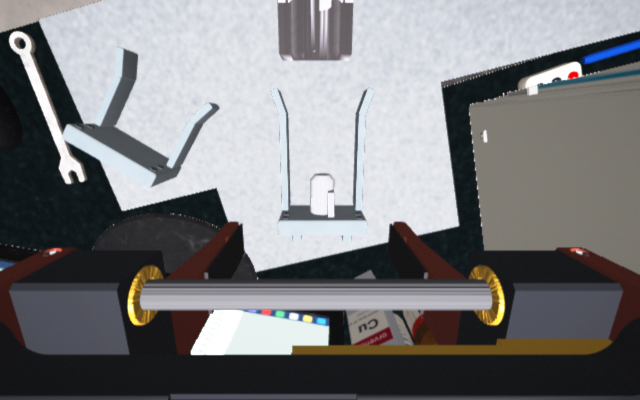

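```bash
python3 - <<'E'
import cv2
s=cv2.imread('pics/w5.png')
cv2.imwrite('pics/c10.png',cv2.resize(s[0:245,250:400],None,fx=4,fy=4,interpolation=cv2.INTER_CUBIC)[:600])
cv2.imwrite('pics/c10b.png',cv2.resize(s[145:245,250:400],None,fx=5,fy=5,interpolation=cv2.INTER_CUBIC))
cv2.imwrite('pics/c11.png',cv2.resize(s[35:195,55:225],None,fx=3.7,fy=3.7,interpolation=cv2.INTER_CUBIC))
E
```

```text
(no output)
```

View pics/c10.png

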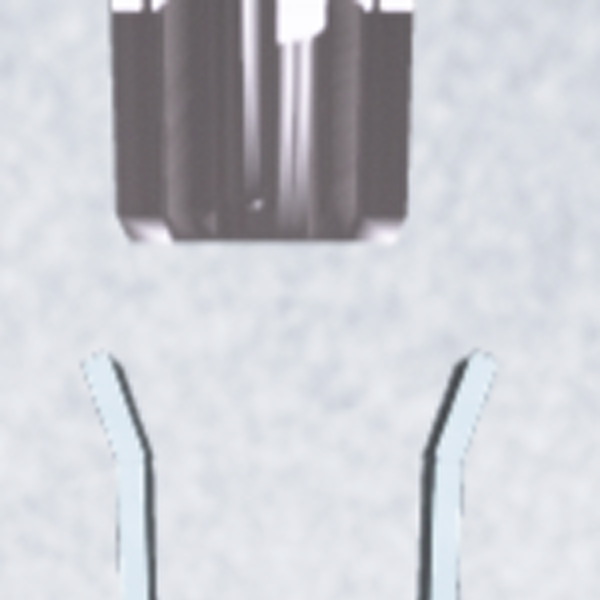

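View pics/c10b.png

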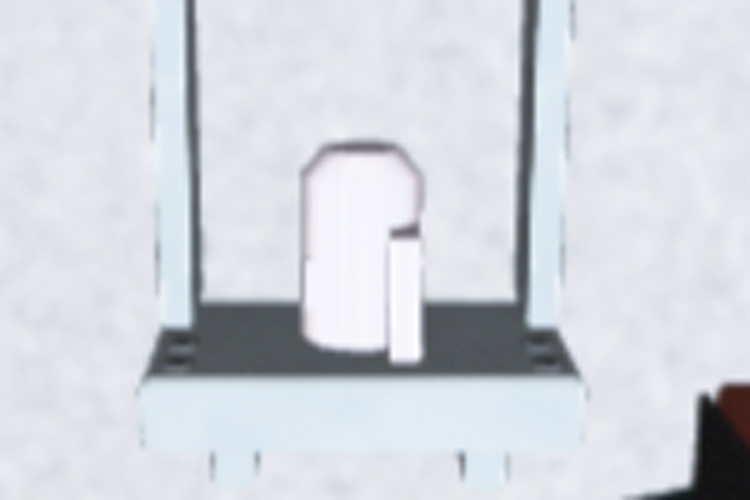

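View pics/c11.png

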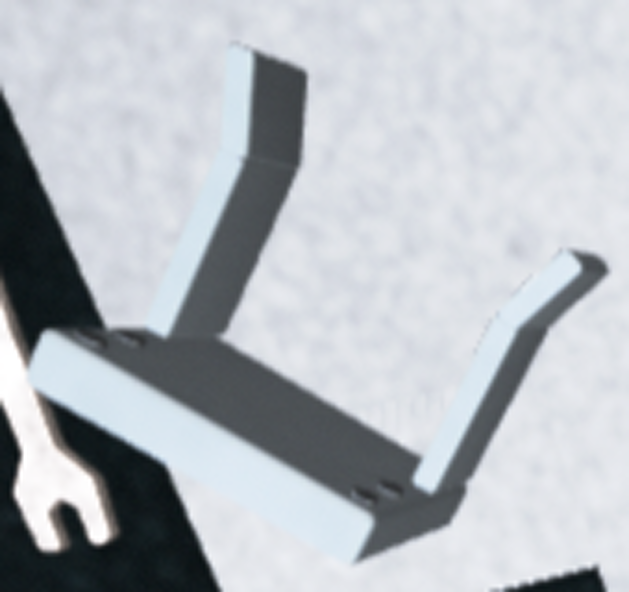

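```bash
python3 - <<'E'
from h import *
W='w5';A=lambda u,v:(250+u/4,v/4);B=lambda u,v:(250+u/5,145+v/5);C=lambda u,v:(55+u/3.7,35+v/3.7)
mk=lambda g,L:[(W,*g(u,v),l) for (u,v),l in L]
g=fit(mk(A,[((147,455),(-110,-39.5,34)),((437,455),(-110,39.5,34)),((119,458),(-110,-47.5,34)),((462,458),(-110,47.5,34))])+mk(B,[((145,378),(0,-48.5,68)),((585,378),(0,48.5,68))]),[664,-280,-14]);print(g)
b=fit(mk(C,[((50,330),(0,-48.5,68)),((375,517),(0,48.5,68)),((243,158),(-60,-39.5,34)),((253,52),(-87,-48.5,34)),((518,327),(-60,47.5,34)),((562,250),(-87,48.5,34))]),[540,-467,-46]);print(b)
h=fit(mk(A,[((412,12),(10,37,40)),((112,12),(10,-37,40)),((410,215),(56,37,40)),((117,215),(56,-37,40))]),[450,-227,-14]);print(h)
o=ctrl.get_obs()
def rel(p,h):
    a=np.radians(p[2]);d=h[:2]-p[:2];return (np.cos(a)*d[0]+np.sin(a)*d[1],-np.sin(a)*d[0]+np.cos(a)*d[1],h[2]-p[2])
print('hub in gauge',rel(g[0],h[0]))
# shaft nose check
for l in[(-44,0,34),(-28,9.5,57),(0,9.5,57)]: print((w2px(W,loc2w(g[0],l))-[250,145])*5)
E
```

```text
(array([ 663.39, -272.38,  -13.83]), array([-0.1,  0.6, -0.2,  0.6, -0.5, -0.1,  0.9, -0.2, -1.2, -0.4,  1.1,
       -0.4]))
(array([ 539.85, -460.38,  -46.02]), array([-2. , -0.7,  1. ,  0.4,  0.5,  0.5, -0.3,  0.5,  0.5,  0. ,  0.5,
       -0.5]))
(array([ 443.06, -226.22,  -13.72]), array([ 0.5, -0.4, -0.2, -0.2, -0.4,  0.3,  0.2,  0.4]))
hub in gauge (np.float64(-224.97664281188804), np.float64(-7.8463169125481045), np.float64(0.10999999999999943))
[362.36010384 145.1054488 ]
[408.15345966 237.0109097 ]
[406.38830154 359.17218614]
```

Emit:
move_arm(increments=[190,40,0,0,0,190,90,0,20,0,190,140,0,50,0,190,185,0,80,0,190,200,0,100,0,190,200,0,110,0,190,200,0,120,0,190,200,0,130,0,190,200,0,145,0,190,200,0,162,0,190,200,0,176,0,190,200,0,180,0])

```text
t: 10.45
ee_pos: [432.8, -223.5, 16.8]
orientation: [-0.38, -3.117, -0.002]
ft_force: [0.3, -0.0, 0.3]
width: 22.2
```

```bash
python3 - <<'E'
from h import *
snap('wrist','w6')
E
```

```text
(no output)
```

View pics/w6.png

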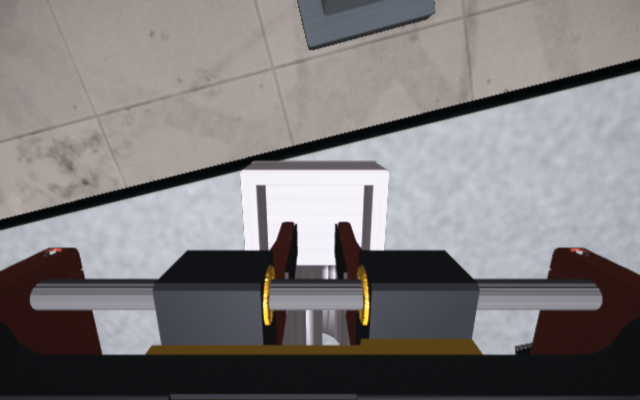

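Emit:
move_arm(increments=[190,-5,0,0,0,190,-11,0,0,0,100,-11,0,0,0,100,-11,0,0,0,100,-11,0,0,0,100,-11,0,0,0,100,-11,3,0,0,100,-11,7.6,0,0,100,-20,7.6,0,0,100,-35,7.6,0,0,100,-50,7.6,0,0,100,-60,7.6,0,0])

```text
t: 12.0
ee_pos: [490.6, -228.9, 17.1]
orientation: [-0.379, -3.111, -0.005]
ft_force: [-12.0, 2.1, 20.1]
width: 40.0
```

```bash
python3 - <<'E'
from h import *
for n in('scene','side'):snap(n,n+'7')
s=cv2.imread('pics/scene7.png');d=cv2.imread('pics/side7.png')
a=cv2.resize(s[185:305,320:460],(560,480),interpolation=cv2.INTER_CUBIC);b=cv2.resize(d[190:310,250:390],(560,480),interpolation=cv2.INTER_CUBIC)
cv2.imwrite('pics/a7.png',a);cv2.imwrite('pics/b7.png',b)
E
```

View pics/a7.png

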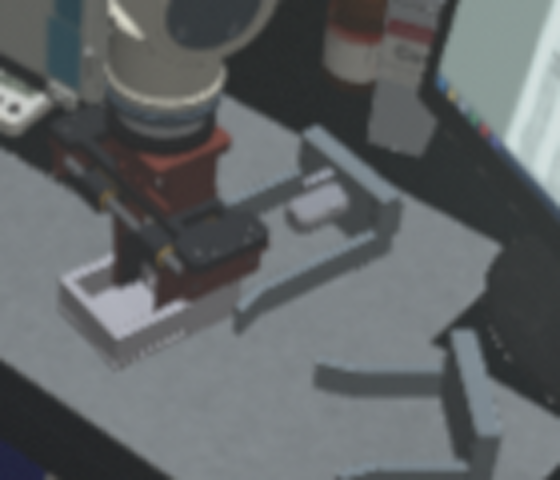

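View pics/b7.png

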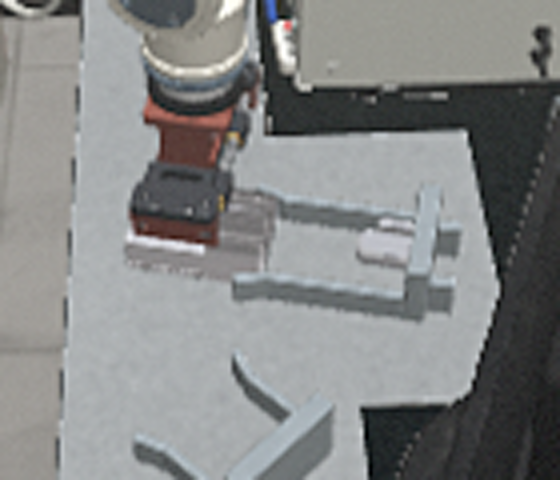

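```bash
python3 - <<'E'
from h import *
o=ctrl.get_obs();print(o['ft_force'],o['moment'],o['ee_pos'],o['orientation'],o['width'])
s=cv2.imread('pics/side7.png');cv2.imwrite('pics/c12.png',cv2.resize(s[220:275,270:365],None,fx=8,fy=8,interpolation=cv2.INTER_CUBIC))
E
```

```text
[-3.58611998  1.6315631  10.78783196] [0.50427815 0.41323578 0.10174844] [ 492.44765099 -229.51781869   17.13317958] [-0.37892441 -3.1151488  -0.00378609] 40.05588446503631
```

View pics/c12.png

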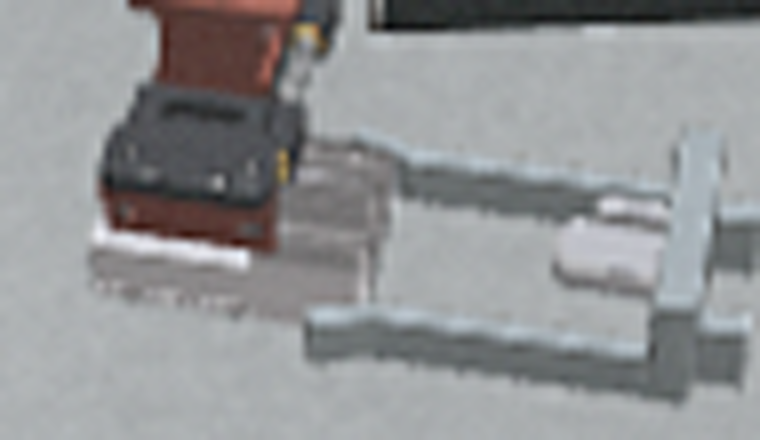

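Emit:
move_arm(increments=[150,0,0,0,0,150,0,-0.5,-1,0,150,-5,-0.8,-1,0,150,-15,-0.8,-1,0,150,-25,-0.8,-1,0,150,-35,-0.8,-1,0,150,-45,-0.8,-1,0,150,-55,-0.8,-1,0,150,-62,-0.8,-1,0,150,-62,-0.8,-1,0])

```text
t: 13.35
ee_pos: [553.5, -245.5, 18.1]
orientation: [-0.379, -3.117, -0.003]
ft_force: [-0.8, 0.1, 0.7]
width: 36.6
```

```bash
python3 - <<'E'
from h import *
for n in('scene','side','wrist'):snap(n,n+'8')
o=ctrl.get_obs();print(o['ft_force'],o['ee_pos'])
s=cv2.imread('pics/side8.png');d=cv2.imread('pics/scene8.png')
cv2.imwrite('pics/c13.png',np.vstack([cv2.resize(s[220:275,270:365],None,fx=5,fy=5,interpolation=cv2.INTER_CUBIC),cv2.resize(d[205:265,360:455],None,fx=5,fy=5,interpolation=cv2.INTER_CUBIC)]))
E
```

```text
[0.28117124 0.15737179 0.68078021] [ 552.64288338 -245.2368121    18.05787626]
```

View pics/c13.png

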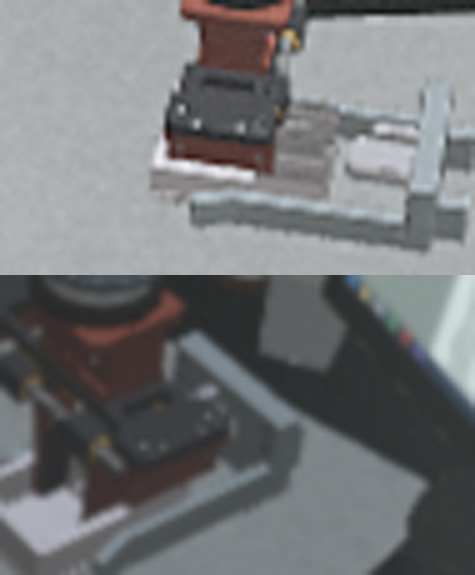

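View pics/wrist8.png

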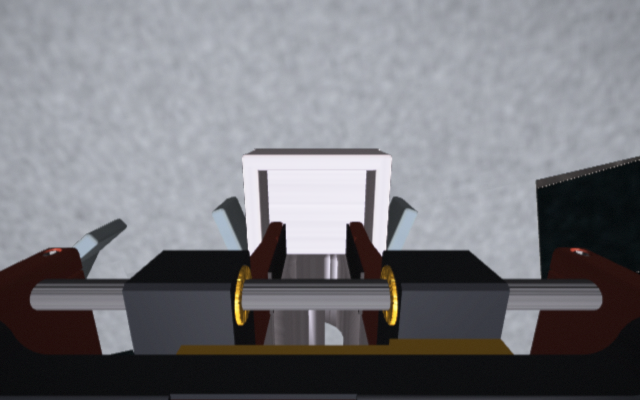

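Emit:
move_arm(increments=[150,-8,0,0,0,150,-16,0,0,0,150,-24,0,0,0,150,-32,0,0,0,150,-38,0,0,0,150,-44,0,0,0,150,-48,0,0,0,150,-48,0,0,0])

```text
t: 14.5
ee_pos: [600.0, -257.0, 18.0]
orientation: [-0.379, -3.117, -0.003]
ft_force: [0.2, 0.5, -0.5]
width: 35.8
```

Emit:
move_arm(increments=[150,-3,0,0,0,150,-6,0,0,0,150,-8,0,0,0,150,-10,0,0,0,150,-11,0,0,0,150,-11,0,0,0])

```text
t: 15.25
ee_pos: [607.1, -258.7, 17.8]
orientation: [-0.378, -3.11, -0.005]
ft_force: [-14.4, 2.7, 11.1]
width: 36.1
```

Emit:
move_arm(increments=[150,-4,0,-1,0,150,-5,0,-1,0,150,-5,0,-1,0])

```text
t: 15.62
ee_pos: [606.9, -258.6, 17.9]
orientation: [-0.376, -3.099, -0.009]
ft_force: [-16.9, 1.4, 10.6]
width: 36.1
```

```bash
python3 - <<'E'
from h import *
for n in('side','wrist'):snap(n,n+'9')
o=ctrl.get_obs();print(o['ft_force'],o['ee_pos'])
s=cv2.imread('pics/side9.png')
cv2.imwrite('pics/c14.png',cv2.resize(s[215:285,280:375],None,fx=8,fy=8,interpolation=cv2.INTER_CUBIC))
E
```

```text
[-16.8572289    2.83466457   9.34556036] [ 606.83091835 -258.5938116    17.85121721]
```

View pics/c14.png

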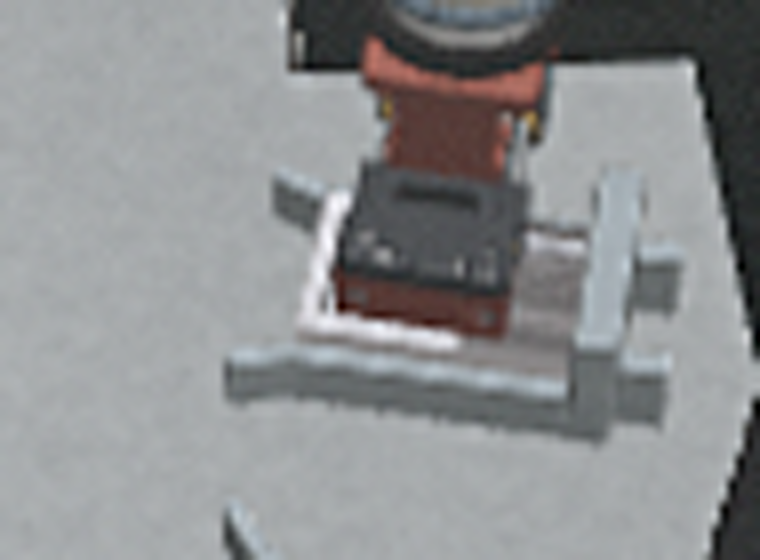

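Emit:
move_arm(increments=[180,6,0,1,0,180,14,0,0,0,180,14,0,-10,0,180,14,0,-60,0,180,5,0,-110,0,100,-10,0,-160,0,0,-25,0,-180,0,0,-30,0,-180,0,0,-30,0,-180,0,0,-30,0,-180,0])

```text
t: 16.98
ee_pos: [638.1, -266.7, 195.5]
orientation: [-0.376, -3.096, -0.01]
ft_force: [1.1, -0.1, 0.1]
width: 72.4
```

```bash
python3 - <<'E'
from h import *
snap('wrist','w10');o=ctrl.get_obs();print(o['ee_pos'],o['orientation'],o['t'])
s=cv2.imread('pics/w10.png')
cv2.imwrite('pics/c15.png',cv2.resize(s[75:250,240:400],None,fx=3.4,fy=3.4,interpolation=cv2.INTER_CUBIC))
E
```

```text
[ 638.23026679 -266.79583195  195.60931418] [-0.37601196 -3.09644322 -0.01002463] 17.025
```

View pics/c15.png

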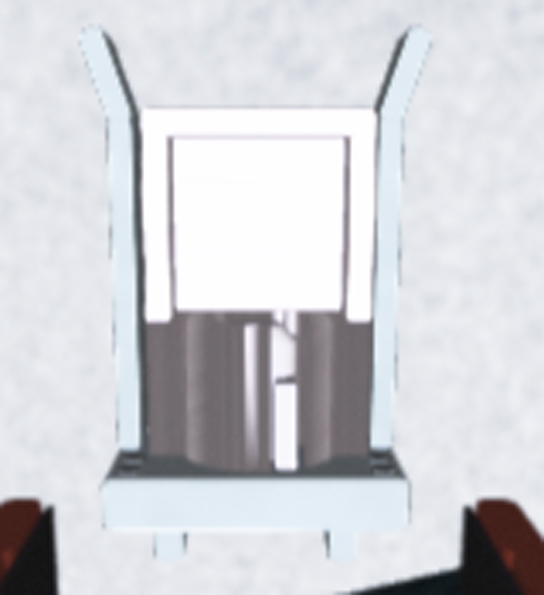

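```bash
cat >> h.py <<'E'
def delta(target,yaw=None):
    o=ctrl.get_obs();M=R.from_rotvec(o['orientation']).as_matrix()
    d=M.T@(np.array(target)-o['ee_pos']);x=M[:,0];cur=np.degrees(np.arctan2(-x[1],-x[0]))
    print('delta',d.round(1),'hubyaw now',cur.round(2),'tool yaw turn',None if yaw is None else round(cur-yaw,2),'tilt z',M[:,2].round(3))
E
python3 - <<'E'
from h import *
W='w10';A=lambda u,v:(240+u/3.4,75+v/3.4)
mk=lambda g,L:[(W,*g(u,v),l) for (u,v),l in L]
h=fit(mk(A,[((376,108),(-56,37,40)),((142,108),(-56,-37,40)),((371,320),(10,37,40)),((146,322),(10,-37,40))]),[610,-260,-14]);print(h)
g=fit(mk(A,[((105,478),(0,-48.5,68)),((408,478),(0,48.5,68)),((133,112),(-110,-39.5,34)),((381,112),(-110,39.5,34))]),[663,-272,-14]);print(g)
a=np.radians(g[0][2]);d=h[0][:2]-g[0][:2];print(np.cos(a)*d[0]+np.sin(a)*d[1],-np.sin(a)*d[0]+np.cos(a)*d[1])
hp=(469,253.9,13.49)
t=loc2w(hp,(20,0,150));print(t);delta(t,13.49)
E
```

```text
(array([ 609.56, -258.5 ,  -13.74]), array([ 0.3,  0.4, -0.5,  0.5,  0.2, -0.2,  0. , -0.7]))
(array([ 662.78, -272.41,  -13.92]), array([-1.3, -0.6,  1.3, -0.5, -0. ,  0.5, -0. ,  0.7]))
-55.003350404440646 0.6985300897757547
[np.float64(488.44821298979315), np.float64(258.56551299469214), 150]
delta [270.  474.1  53.6] hubyaw now -13.85 tool yaw turn -27.34 tilt z [-0.021  0.009 -1.   ]
```

Emit:
move_arm(increments=[60,50,0,0,0,60,105,0,0,0,60,160,20,0,-3,60,215,60,0,-6,60,250,110,0,-9,60,260,170,0,-12,60,265,225,0,-15,60,270,285,0,-18,60,270,340,0,-21,60,270,395,10,-24,60,270,445,35,-27.3,60,270,474,54,-27.3])

```text
t: 18.52
ee_pos: [488.0, 260.5, 148.1]
orientation: [0.369, -3.098, -0.018]
ft_force: [-0.9, -0.7, 0.0]
width: 67.0
```

Emit:
move_arm(increments=[60,0,0,0,0,60,0,0,0,0])

```text
t: 18.77
ee_pos: [487.4, 259.7, 147.9]
orientation: [0.369, -3.097, -0.017]
ft_force: [0.8, -0.8, 0.9]
width: 67.1
```

```bash
python3 - <<'E'
from h import *
snap('wrist','w11');o=ctrl.get_obs();print(o['ee_pos'],o['orientation'],o['t'])
s=cv2.imread('pics/w11.png')
cv2.imwrite('pics/c16.png',cv2.resize(s[40:235,210:430],None,fx=3,fy=3,interpolation=cv2.INTER_CUBIC))
E
```

```text
[487.71479575 259.55000419 148.36396535] [ 0.36805837 -3.09822306 -0.01718174] 18.825
```

View pics/c16.png

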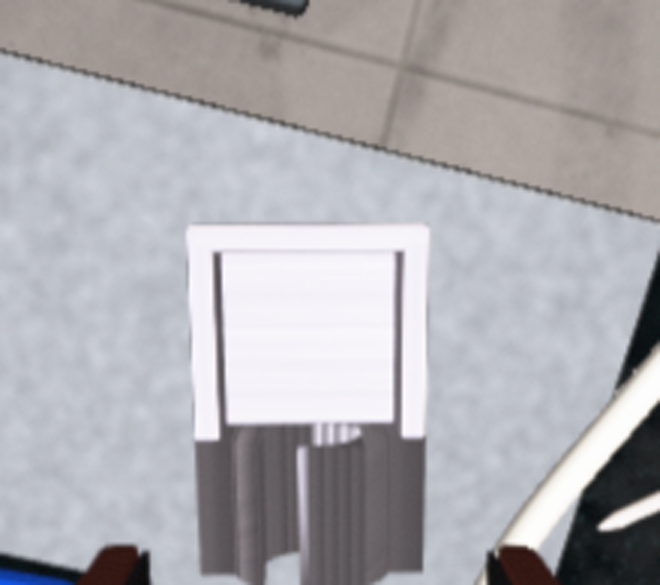

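```bash
python3 - <<'E'
from h import *
print('cable',px2w('side0',250+250/6,130+115/6,10),px2w('scene0',200+150/5.6,165+110/5.6,10),px2w('w11',210+590/3,40+430/3,10),px2w('w11',210+520/3,40+525/3,10))
W='w11';A=lambda u,v:(210+u/3,40+v/3)
mk=lambda g,L:[(W,*g(u,v),l) for (u,v),l in L]
h=fit(mk(A,[((429,227),(-56,37,40)),((187,227),(-56,-37,40)),((425,439),(10,37,40)),((195,440),(10,-37,40))]),[469,254,13.5]);print(h)
h=h[0]
delta(loc2w(h,(-8,0,80)),h[2]);delta(loc2w(h,(-8,0,18)),h[2])
E
```

```text
cable [471.  373.7  10. ] [466.9 357.1  10. ] [457.9 354.7  10. ] [497.7 340.5  10. ]
(array([468.92, 254.18,  13.83]), array([ 0.5, -0.2, -0.2,  0. , -0.1,  0.1, -0.2,  0.2]))
delta [26.2 -1.8 68.9] hubyaw now 13.56 tool yaw turn -0.27 tilt z [-0.023  0.008 -1.   ]
delta [ 24.9  -2.6 130.9] hubyaw now 13.56 tool yaw turn -0.27 tilt z [-0.023  0.008 -1.   ]
```

Emit:
move_arm(increments=[185,14,-1,30,0,185,26,-2,60,0,185,26,-2,69,0,185,26,-2,72,0,185,26,-2,76,0,185,26,-2,85,0,185,25,-2.5,98,0,185,25,-2.5,110,0,185,25,-2.5,122,0,185,25,-2.5,129,0,185,25,-2.5,130,0])

```text
t: 20.2
ee_pos: [460.7, 252.2, 18.2]
orientation: [0.368, -3.097, -0.017]
ft_force: [0.3, -0.4, -0.3]
width: 24.1
```

```bash
python3 - <<'E'
from h import *
snap('wrist','w12')
E
```

```text
(no output)
```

View pics/w12.png

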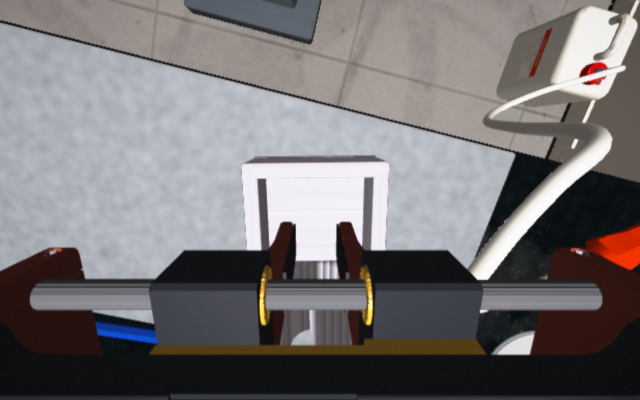

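Emit:
move_arm(increments=[185,-5,0,0,0,185,-9,0,0,0,90,-9,0,0,0,90,-9,0,0,0,90,-9,0,0,0,90,-9,0,0,0])

```text
t: 21.0
ee_pos: [470.0, 254.5, 18.5]
orientation: [0.368, -3.098, -0.017]
ft_force: [0.7, -0.6, 2.3]
width: 40.0
```

```bash
python3 - <<'E'
from h import *
delta((460,0,18.5),-5);delta((455,-50,18.5),-10)
E
```

```text
delta [  69.4 -245.1   -1.9] hubyaw now 13.56 tool yaw turn 18.56 tilt z [-0.022  0.008 -1.   ]
delta [  86.  -292.5   -2.2] hubyaw now 13.56 tool yaw turn 23.56 tilt z [-0.022  0.008 -1.   ]
```

Emit:
move_arm(increments=[90,4,-15,0,1,90,10,-36,0,3,90,16,-58,-0.5,5,90,23,-81,-0.5,7,90,29,-103,-1,9,90,36,-126,-1,11,90,42,-149,-1,13,90,48,-171,-1.5,15,90,55,-194,-1.5,17,90,61,-217,-2,18.5,90,67,-237,-2,18.5,90,69,-245,-2,18.5])

```text
t: 22.5
ee_pos: [459.5, -1.5, 18.6]
orientation: [-0.14, -3.115, -0.012]
ft_force: [0.2, 2.7, 3.3]
width: 40.4
```

```bash
python3 - <<'E'
from h import *
delta((440,-200,18.5),-22);delta((436,-250,18.5),-30)
E
```

```text
delta [   1.7 -199.5   -1.1] hubyaw now -5.13 tool yaw turn 16.87 tilt z [-0.023  0.009 -1.   ]
delta [   1.2 -249.6   -1.5] hubyaw now -5.13 tool yaw turn 24.87 tilt z [-0.023  0.009 -1.   ]
```

Emit:
move_arm(increments=[90,1,-15,0,1,90,3,-37,0,3,90,4,-60,0,5,90,4,-83,-0.5,7,90,4,-106,-0.5,9,90,4,-129,-0.5,11,90,3,-152,-1,14,90,2,-175,-1,17,90,2,-198,-1,20,90,1,-221,-1,23,90,1,-240,-1.5,25,90,1,-250,-1.5,25])

```text
t: 24.0
ee_pos: [435.5, -250.9, 18.7]
orientation: [-0.812, -3.009, -0.005]
ft_force: [0.8, 6.3, 7.4]
width: 40.1
```

```bash
python3 - <<'E'
from h import *
delta(loc2w((539.85,-460.38,-46),(-155,0,18.5)),-46)
snap('wrist','w13');snap('scene','s13')
s=cv2.imread('pics/s13.png');cv2.imwrite('pics/c17.png',cv2.resize(s[200:325,330:480],None,fx=4,fy=4,interpolation=cv2.INTER_CUBIC))
E
```

```text
delta [-46.4 -86.3  -0.7] hubyaw now -30.22 tool yaw turn 15.78 tilt z [-0.024  0.009 -1.   ]
```

View pics/c17.png

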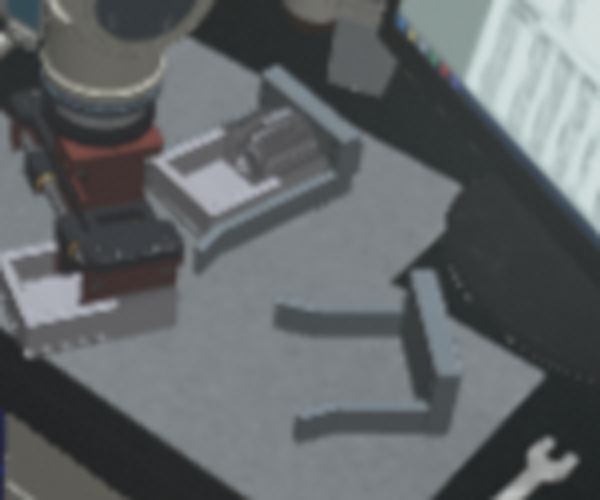

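View pics/w13.png

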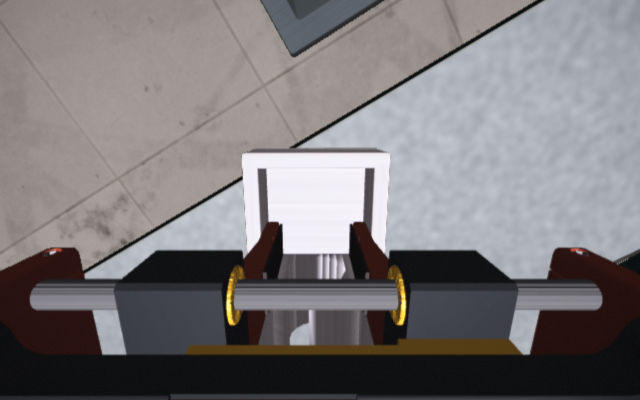

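Emit:
move_arm(increments=[90,-4,-15,0,2,90,-10,-32,-0.5,6,90,-18,-50,-0.5,10,90,-30,-68,-1,14,90,-42,-83,-1,15.8,90,-46,-86,-1,15.8,90,-46,-86,-1,15.8])

```text
t: 24.98
ee_pos: [431.6, -349.7, 19.0]
orientation: [-1.215, -2.87, 0.004]
ft_force: [-2.5, -1.9, 4.0]
width: 40.2
```

```bash
python3 - <<'E'
from h import *
delta(loc2w((539.85,-460.38,-46),(-155,0,18.5)),-46)
for n in('scene','side'):snap(n,n+'14')
s=cv2.imread('pics/scene14.png');d=cv2.imread('pics/side14.png')
cv2.imwrite('pics/c18.png',np.hstack([cv2.resize(s[225:325,340:470],None,fx=3,fy=3,interpolation=cv2.INTER_CUBIC),cv2.resize(d[240:340,250:380],None,fx=3,fy=3,interpolation=cv2.INTER_CUBIC)]))
E
```

```text
delta [0.2 1.  0.5] hubyaw now -45.9 tool yaw turn 0.1 tilt z [-0.024  0.008 -1.   ]
```

View pics/c18.png

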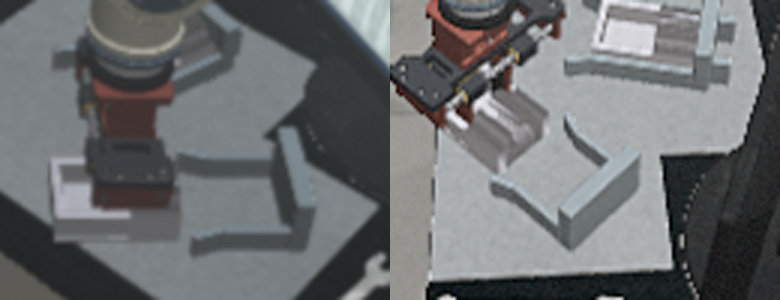

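Emit:
move_arm(increments=[160,2,1,0,0,160,4,1,0,0,160,4,1,0,0,160,4,1,-30,0,160,0,1,-80,0,100,-20,1,-120,0,0,-60,1,-160,0,0,-105,1,-180,0,0,-130,1,-180,0,0,-130,1,-180,0,0,-130,1,-180,0])

```text
t: 26.45
ee_pos: [526.1, -442.3, 195.1]
orientation: [-1.214, -2.868, 0.002]
ft_force: [-0.6, 0.2, 0.3]
width: 87.0
```

```bash
python3 - <<'E'
from h import *
snap('wrist','w15');o=ctrl.get_obs();print(o['ee_pos'],o['orientation'],o['t'])
s=cv2.imread('pics/w15.png')
cv2.imwrite('pics/c19.png',cv2.resize(s[0:240,200:440],None,fx=3.3,fy=2.5,interpolation=cv2.INTER_CUBIC))
E
```

```text
[ 526.12248992 -442.35841627  195.28881548] [-1.21411198e+00 -2.86823610e+00  2.45512390e-03] 26.5
```

View pics/c19.png

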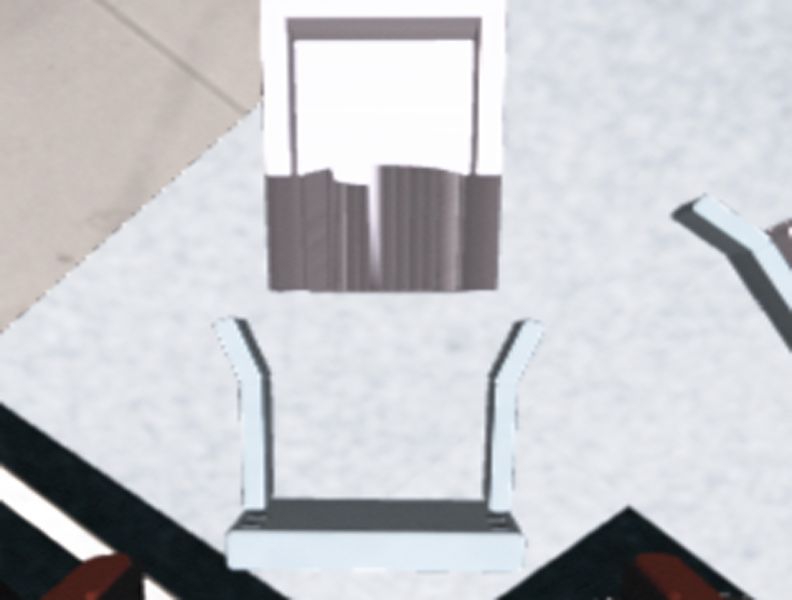

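```bash
python3 - <<'E'
from h import *
W='w15';A=lambda u,v:(200+u/3.3,v/2.5)
mk=lambda g,L:[(W,*g(u,v),l) for (u,v),l in L]
h=fit(mk(A,[((502,176),(10,37,40)),((265,176),(10,-37,40)),((498,288),(56,37,35)),((269,288),(56,-37,35))]),[432,-350,-46]);print(h)
g=fit(mk(A,[((228,533),(0,-48.5,68)),((521,533),(0,48.5,68)),((263,375),(-60,-39.5,34)),((496,375),(-60,39.5,34)),((242,378),(-60,-47.5,34)),((515,378),(-60,47.5,34))]),[540,-460,-46]);print(g)
a=np.radians(g[0][2]);d=h[0][:2]-g[0][:2];print(np.cos(a)*d[0]+np.sin(a)*d[1],-np.sin(a)*d[0]+np.cos(a)*d[1])
delta(loc2w(g[0],(-170,0,18)),g[0][2]);delta(loc2w(h[0],(-10,0,18)),h[0][2])
delta(loc2w(h[0],(-10,0,80)),h[0][2])
E
```

```text
(array([ 432.68, -347.64,  -45.91]), array([-0. , -0.8,  0.1, -0.7, -0.6,  0.9,  0.6,  0.8]))
(array([ 538.62, -459.74,  -46.05]), array([-1.2, -1.9,  2.1, -1.3, -0.4,  1.3, -0.4,  1.6, -1.2,  0.1,  1. ,
        0.5]))
-154.23149307264245 1.5297531119274623
delta [144.5  -0.5 180.9] hubyaw now -45.89 tool yaw turn 0.16 tilt z [-0.025  0.009 -1.   ]
delta [138.7   1.  180.7] hubyaw now -45.89 tool yaw turn 0.02 tilt z [-0.025  0.009 -1.   ]
delta [140.2   0.3 118.7] hubyaw now -45.89 tool yaw turn 0.02 tilt z [-0.025  0.009 -1.   ]
```

Emit:
move_arm(increments=[185,40,0,0,0,185,85,0,30,0,185,125,0,70,0,185,140,0.3,100,0,185,140,0.3,110,0,185,140,0.3,118,0,185,140,0.3,125,0,185,139,0.7,137,0,185,139,1,150,0,185,139,1,165,0,185,139,1,177,0,185,139,1,180,0])

```text
t: 28.0
ee_pos: [424.9, -339.7, 17.5]
orientation: [-1.213, -2.866, 0.002]
ft_force: [0.3, -0.3, 0.1]
width: 24.2
```

```bash
python3 - <<'E'
from h import *
snap('wrist','w16');g=(538.6,-459.7,-46.05);h=(432.7,-347.6,-45.9)
delta(loc2w(h,(0,0,18)));delta(loc2w(g,(-110,0,18)),-46.05);delta(loc2w(g,(-56,0,18)),-46.05)
E
```

```text
delta [-10.8   0.1  -0.6] hubyaw now -45.89 tool yaw turn None tilt z [-0.027  0.01  -1.   ]
delta [-55.   -1.6  -1.7] hubyaw now -45.89 tool yaw turn 0.16 tilt z [-0.027  0.01  -1.   ]
delta [-109.    -1.8   -3.1] hubyaw now -45.89 tool yaw turn 0.16 tilt z [-0.027  0.01  -1.   ]
```

View pics/w16.png

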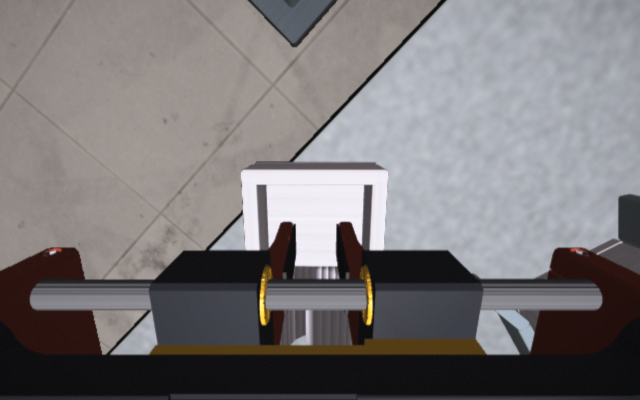

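Emit:
move_arm(increments=[148,-3,0,-0.5,0,148,-8,-0.5,-0.5,0,148,-8,-1.6,-0.5,0,148,-14,-1.6,-1,0,148,-22,-1.6,-1,0,148,-30,-1.6,-1,0,148,-38,-1.6,-1.5,0,148,-46,-1.6,-1.5,0,148,-55,-1.6,-1.7,0,148,-62,-1.6,-2,0,148,-70,-1.6,-2,0,148,-70,-1.6,-2,0])

```text
t: 29.55
ee_pos: [473.6, -392.1, 18.0]
orientation: [-1.214, -2.868, 0.003]
ft_force: [0.2, -0.2, -0.1]
width: 36.7
```

```bash
python3 - <<'E'
from h import *
snap('wrist','w17');g=(538.6,-459.7,-46.05);snap('scene','s17')
delta(loc2w(g,(-56,0,18)),-46.05);print(ctrl.get_obs()['ft_force'])
s=cv2.imread('pics/s17.png');w=cv2.imread('pics/w17.png')
cv2.imwrite('pics/c20.png',np.hstack([cv2.resize(s[225:325,350:480],None,fx=3,fy=3,interpolation=cv2.INTER_CUBIC),cv2.resize(w[50:],(390,300))]))
E
```

```text
delta [-38.5  -0.2  -1. ] hubyaw now -45.9 tool yaw turn 0.15 tilt z [-0.026  0.009 -1.   ]
[ 0.2568689  -0.21874553 -0.095168  ]
```

View pics/c20.png

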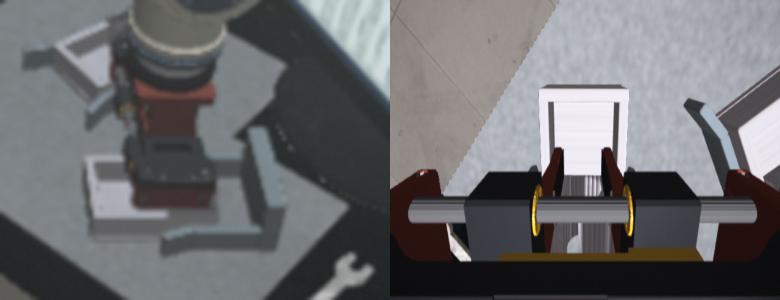

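Emit:
move_arm(increments=[148,-6,0,0,0,148,-13,0,0,0,148,-20,0,0,0,148,-26,0,-0.5,0,148,-31,0,-0.5,0,148,-35,0,-1,0,148,-38,0,-1,0,148,-40,0,-1,0,148,-41,0,-1,0])

```text
t: 30.78
ee_pos: [498.8, -418.1, 17.7]
orientation: [-1.211, -2.86, -0.003]
ft_force: [-10.2, 11.3, 12.0]
width: 36.5
```

Emit:
move_arm(increments=[148,-4,0,-1,0,148,-5,0,-1,0,148,-5,0,-1,0])

```text
t: 31.15
ee_pos: [498.7, -417.9, 17.8]
orientation: [-1.208, -2.85, -0.009]
ft_force: [-9.9, 12.4, 7.9]
width: 36.7
```

Emit:
move_arm(increments=[170,5,0,0,0,175,12,0,0,0,175,13,0,0,0,175,13,0,-15,0,175,13,0,-60,0,175,0,0,-110,0,100,-20,0,-150,0,0,-35,0,-180,0,0,-35,0,-180,0,0,-35,0,-180,0])

```text
t: 32.4
ee_pos: [529.5, -446.6, 195.5]
orientation: [-1.208, -2.849, -0.009]
ft_force: [-0.0, 0.6, -1.0]
width: 64.2
```

```bash
python3 - <<'E'
from h import *
snap('wrist','w18');o=ctrl.get_obs();print(o['ee_pos'],o['orientation'],o['t'])
s=cv2.imread('pics/w18.png')
cv2.imwrite('pics/c21.png',cv2.resize(s[40:240,220:480],None,fx=3,fy=3,interpolation=cv2.INTER_CUBIC))
E
```

```text
[ 529.15639008 -446.2061062   194.77631772] [-1.20717503 -2.84799391 -0.00991501] 32.45
```

View pics/c21.png

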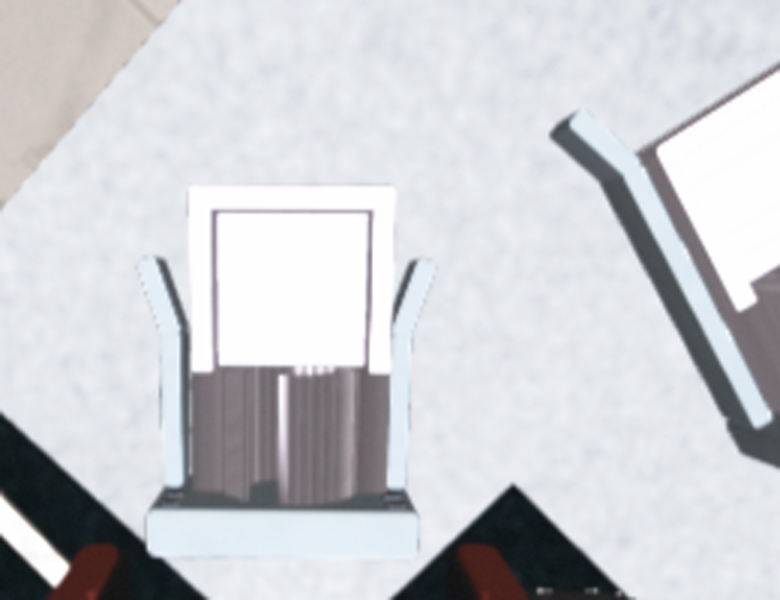

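```bash
python3 - <<'E'
from h import *
W='w18';A=lambda u,v:(220+u/3,40+v/3)
mk=lambda g,L:[(W,*g(u,v),l) for (u,v),l in L]
h=fit(mk(A,[((395,186),(-56,37,40)),((188,186),(-56,-37,40)),((391,373),(10,37,40)),((192,372),(10,-37,40))]),[500,-420,-46]);print(h)
g=fit(mk(A,[((148,513),(0,-48.5,68)),((418,513),(0,48.5,68)),((182,330),(-60,-39.5,34)),((394,330),(-60,39.5,34)),((163,330),(-60,-47.5,34)),((411,330),(-60,47.5,34))]),[540,-460,-46]);print(g)
a=np.radians(g[0][2]);d=h[0][:2]-g[0][:2];print(np.cos(a)*d[0]+np.sin(a)*d[1],-np.sin(a)*d[0]+np.cos(a)*d[1])
for n in('scene','side'):snap(n,n+'19')
s=cv2.imread('pics/scene19.png');d=cv2.imread('pics/side19.png')
cv2.imwrite('pics/c22.png',np.hstack([s[150:320,180:480],d[120:320,240:400][:170]]))
cv2.imwrite('pics/c22.png',cv2.resize(cv2.imread('pics/c22.png'),None,fx=1.7,fy=1.7))
E
```

```text
(array([ 502.48, -418.98,  -45.95]), array([ 0.3,  0.1, -0.2,  0.1,  0. , -0.2, -0.1,  0. ]))
(array([ 539.51, -460.23,  -46.16]), array([-0.5, -1.3,  1.7, -0.6, -0.3,  0.3, -0.6,  0.7, -1.1,  0.3,  0.8,
        0.7]))
-55.401384157025305 1.8628025890319009
```

View pics/c22.png

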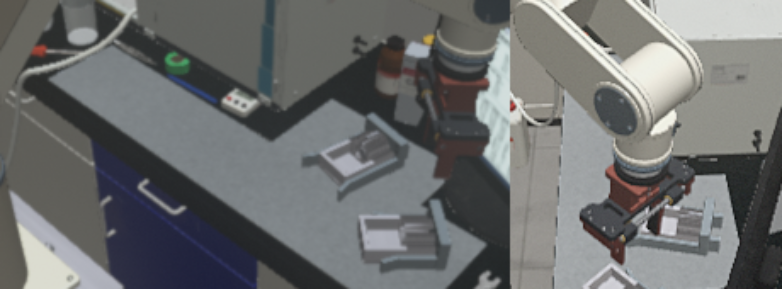

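Both hubs are home and the bystanders have not moved. The gripper is clear of everything, so I'm handing in.

```bash
python3 -c "
from h import *
ctrl.close_job();print(ctrl.get_obs()['t'])"
```

```text
the job is handed in; nothing more can be done
the job is handed in; nothing more can be done
```

Both hubs are sorted, and the job was handed in at about 32.5 s with the gripper raised clear. The wrist view showed the shaft's key on the left.

- **Left-keyway hub:** it went onto the shaft and stopped against the end plate at about 17 N. The view afterwards showed the key sitting in the keyway and the hub origin at x ≈ -55 mm, where -56 is home.
- **Right-keyway hub:** I chose it for the bay from the wrist view and did not try it on the shaft. It went into the reject bay and stopped against the end plate at about 16 N, with its origin at x ≈ -55.4 mm. Sideways the bay fit gave y ≈ +1.9 mm where 0 is home. That is within the lane's ±2.5 mm play, and the fit residuals there were up to 1.7 px.

**Other checks:** The hubs were only slid, held by the pocket walls, and no wrist reading I saw exceeded about 24 N. In the last scene picture the timer, pen and screwdriver were where they started. Pushing against the end plates left the tool tilted by about 1.5° or more, which I allowed for in later moves.

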